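Load a slide holder under a spring clip

TASK

Press the long thumb bar of the stage's spring clip down with one fingertip and keep it down while the other fingertip pushes the slide holder along its track, under the raised clip and fully home against the end stop. Only then let the bar up, so that the clip's foot settles on the holder, and move clear. Push only: do not pinch, lift or tip the holder, and leave the vials and card slips alone.

Things in the scene. Friction and masses are not known exactly. Their poses are not given: they have to be found in the camera images.
- stage: Aluminium clamping stage, grey base 195 x 114 mm, fixed to the worktop. Origin: underside, on the centre line of the track. +x: push direction along the track to the end stop; +y: to the thumb bar; z up. Track surface z = 25 mm, x = -125 to +60 mm, between low rails (5 mm high, 47 mm clear between them, centred on y = 0). Clip hinge axis: along x at y = +36, z = +34 mm.
- end_stop (a point): Middle of the foot of the end stop's face, at stage x = +60, y = 0, z = +25 mm: a bar 12 mm high, 8 mm thick, across the far end of the track.
- clip (a joint): Angle of the rocking spring clip (rad): 0 at rest, foot 1 mm over the empty track, blocking the holder; grows as the thumb bar goes down; stop at 0.40. Above 0.19 the foot clears the 5 mm thick holder; resting on the holder it reads about 0.15. Springs back when let go. At mid-bar about 2 N starts it, 6 N holds it at the stop.
- thumb_bar (a point): Middle of the top of the clip's ribbed steel thumb bar, which runs parallel to the track: stage x = -118 to -1 mm, y = +40 to +75 mm. At rest this point is at stage (-60, +60, +40 mm), at the stop about z = 30 mm. It goes down equally wherever along its length it is pressed; a fingertip may slide along it while pressing.
- clip_foot (a point): Middle of the underside of the clip's foot (12 mm along the track, 8 mm across), which reaches over the track: at rest at stage x = +35, y = +6, z = +26 mm.
- holder: Loose grey slide holder (about 0.09 kg) with a glass slide let in: flat plate 84 x 44 x 5 mm on the track, its rear end upturned, 16 mm high, 4 mm thick, 44 mm wide: the end to push on. Origin: centre of underside; x towards the stop. Rear face x = -42, front edge +42 mm. Starts short of the clip's foot. Home (front edge on the stop): origin at stage x = +18 mm.
- vial_near: Small glass vial with a black cap, 24 mm across, 58 mm tall, standing loose beside the track on the side away from the thumb bar; not to be disturbed. Origin: centre of underside.
- vial_far: A second such vial, standing further along; not to be disturbed.
- slips: Small loose stack of card slips, 82 x 45 x 5 mm, lying beyond the end stop; not to be disturbed. Origin: centre of underside.
Things that resemble listed ones, but are neither listed nor needed, are in the scene too. Of the things shaped like the holder, the grey one is meant.

How it is judged (in metres and radians):
On the way, in this order (a step that is already met when the one before it is completed fails the run):
1. the thumb bar is held down by the robot while the holder is still short of the clip's foot (value of joint clip above 0.18 rad and contact force between the fingers and clip above 0.5 N and x of holder in the frame of stage below -0.012 m), for 0.1 s.
2. the holder is home, within 3 mm of the end stop, while the robot still holds the thumb bar down (value of joint clip above 0.18 rad and contact force between the fingers and clip above 0.5 N and x of holder in the frame of stage above 0.015 m), for 0.1 s.
At the end, for the whole second after the job is handed in: The holder lies flat on the track with its front edge within 3 mm of the end stop, at rest, and the released clip's foot presses on it (over 0.5 N, clip angle 0.10 to 0.19) (x of holder in the frame of stage between 0.015 and 0.021 m and z of holder in the frame of stage below 0.028 m and angle between holder's own z axis and vertical below 0.05 rad and value of joint clip between 0.1 and 0.19 rad and contact force between clip and holder above 0.5 N and linear speed of holder below 0.01 m/s); the robot touches nothing.
It fails at once if the holder is lifted more than 6 mm off the track, or tipped more than 0.2 rad (z of holder in the frame of stage above 0.031 m or angle between holder's own z axis and vertical above 0.2 rad).
It fails at once if a vial or the card slips are moved more than 20 mm, or a vial is tipped (distance of any of vial_near, vial_far, slips from where it was at the start of the episode above 0.02 m or angle between any of vial_near, vial_far's own z axis and vertical above 0.4 rad).
It also fails if it takes over 38 s, if anything falls off the work surface, if the arm or the gripper's body presses on something with over 40 N, if the wrist force passes 120 N, or if a joint passes its speed limit or range.

ROBOT

A 6-joint arm with a two-finger parallel gripper is mounted at the origin on a cart in front of the work surface, level with it; the furniture and walls round the work are solid. World frame = base frame: x ahead of the robot, y to its left, z up, the work surface at z = 0. Lengths are in mm, angles in rad, forces in N, time in s.
With the tool pointing down it reaches from about 400 to 925 mm from the base axis. Payload 12.5 kg.
Tool frame: the origin (TCP) lies at the very end of the fingers, on their centre line; the grasp point (between the pads) lies env.hold_point_z behind it (env.hold_point_z is the distance from the TCP to the grasp point, in mm); y points along the fingers, z is the direction in which the jaws open and shut, and the axes are right-handed (so a half turn about y gives the same grasp; the last joint's range is limited). The gripper opens to 95 mm and grips with 3 to 60 N. Pads are 20 mm wide; open, the fingers measure 119 mm over their backs; the gripper's body (75 mm by 180 mm) begins 59 mm behind the grasp point.
Start: joints at [-1.426, 0.491, 1.559, -0, 1.092, -0.106], TCP at [155.134, -605.459, 214.661] pointing down, gripper open.
Joint ranges: [-3.1, 3.1], [-0.84, 2.19], [0.05, 2.79], [-1.13, 4.28], [0.06, 2.93], [-2.69, 2.69]. Speed limits (rad/s): [2.22, 2.22, 2.79, 3.14, 3.14, 3.14].

INTERFACE

Orientations are given as [roll, pitch, yaw] about the fixed x, y, z axes, in that order (R = Rz(yaw) Ry(pitch) Rx(roll)).
In Python, from cell import env gives the robot as it stands.
- The arm moves only by the shell command python3 -m inch 'ROWS'. ROWS is JSON, one flat list of numbers, 7 for each row, row after row: the shift along the tool's x, y, z in m, then the turn, a rotation vector about the tool's x, y, z in degrees, then the closure, from -1 (fully open) to 1 (shut). In form: [tx, ty, tz, ax, ay, az, hand, tx, ty, tz, ax, ay, az, hand, ...]. A call has 1 to 10 rows; each row shifts and turns the commanded pose from where the row before left it, along the tool's axes as they then stand; what a row does not reach is not made up. A row lasts 1/10 s, in which the tool goes at most 50 mm and 8.59 degrees, less where a joint would pass 70% of its speed; a pose out of reach is approached as far as the arm can. A call is refused whole if a number of a shift passes 0.05 or a number of a turn 8.59, either way. A call with a gripper value outside its range is refused whole. The fingers move at their own pace and stop on an object; the grip force is fixed at half the most. Time passes only in rows, so rows that do not move let the fingers close. It gives the time, the measured TCP pose, the force and the opening at its end, in the units of the state.
- env.state(): the state, without advancing time (a new reading comes with each control period).
- env.read_camera(name): name is "scene" or "side" or "wrist"; returns a dict with "pixels" (400x640x3 uint8, blue, green, red), "depth" (400x640 float32, mm along the optical axis (not along the pixel's ray), 0 where there is no reading), "mtx" (3x3 intrinsics, pixels), "k1" (the pictures are not rectified: a ray, as slopes to the right and down, at radius r is drawn at 1 + k1 r^2 times it, then the intrinsics apply), "R" (3x3) and "t" (3): a world point X has camera coordinates R X + t. Camera axes: x right, y down, z forward; pixel columns grow to the right and rows downward; lengths in mm; the calibration is good to about 2 mm. A picture is of the moment at which its call begins.
- env.job_done(): hands the job in, once; it reports no verdict.
The state is a dict: "t": time; "joints": joint angles; "qvel": joint speeds; "tau": joint torques, N m; "eef_pos": TCP position; "tcp_rot": TCP orientation; "ft_force": force on the tool from outside, world axes, zero at the start; "moment": the same for the moment, N m; "opening": opening from 0.0 (shut) to 1.0 (fully open).
Only numpy, scipy, OpenCV 4.12 (cv2) and the standard library are available. Lean on these libraries where they do the work, as an engineer would, in place of code of your own. Each camera call takes 0.05 s, during which the arm holds its last target.

## Working session

There is one attempt and no reset: what is moved stays moved. The work goes in short steps, Python scripts to look and compute and a shell command to move; the robot and the scene stay as the last step left them, time stands still between calls to the robot, and variables do not carry over. Pictures are saved under pics/ and viewed, and the job is handed in when it is done.

```bash
ls; mkdir -p pics; cat > h.py <<'E'
from cell import env
import numpy as np, cv2
def snap(n,f):
    c=env.read_camera(n); cv2.imwrite(f'pics/{f}.png',c['pixels']); np.savez(f'pics/{f}.npz',**{k:np.asarray(v) for k,v in c.items()}); return c
def und(c,u,v):
    K=c['mtx'];x=(u-K[0,2])/K[0,0];y=(v-K[1,2])/K[1,1]
    a,b=x,y
    for _ in range(20):
        s=1+float(c['k1'])*(a*a+b*b); a,b=x/s,y/s
    return np.array([a,b,1.0])
def plane(c,u,v,z):
    d=c['R'].T@und(c,u,v); o=-c['R'].T@c['t']; return o+d*(z-o[2])/d[2]
def dep(c,u,v):
    z=float(c['depth'][int(round(v)),int(round(u))]); return c['R'].T@(und(c,u,v)*z-c['t'])
def proj(c,X):
    p=c['R']@np.asarray(X,float)+c['t']; a,b=p[0]/p[2],p[1]/p[2]; s=1+float(c['k1'])*(a*a+b*b)
    return (c['mtx']@[a*s,b*s,1])[:2]
def load(f): return dict(np.load(f'pics/{f}.npz'))
E
python3 - <<'E'
from h import *
for n in ('scene','side','wrist'): snap(n,n+'0')
s=env.state(); print(s, env.hold_point_z)
E
```

```text
pics
{'t': 0.15, 'joints': array([-1.42559328e+00,  4.91379494e-01,  1.55932097e+00, -8.81840195e-06,
        1.09171191e+00, -1.05595568e-01]), 'qvel': array([ 0.00064362, -0.00193103, -0.00046646, -0.00095314,  0.00175172,
       -0.00050704]), 'tau': array([ 2.20755559e-03, -6.12896276e+01, -2.58276558e+01,  6.93186116e-02,
        4.73500171e-02, -7.98319184e-05]), 'eef_pos': array([ 155.10649291, -605.25497712,  214.21787403]), 'tcp_rot': array([-1.57161230e+00,  7.86186617e-05, -2.89079000e+00]), 'ft_force': array([ 0.48600509,  0.45522755, -0.11650505]), 'moment': array([-0.0029624 , -0.02020817,  0.02495082]), 'opening': 1.002196932163767} 18.8
```

View pics/scene0.png

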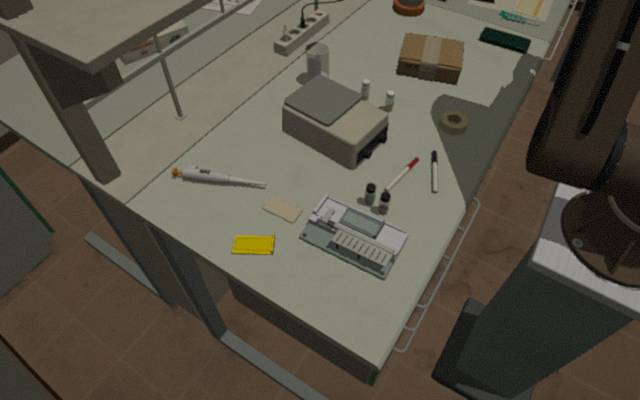

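View pics/side0.png

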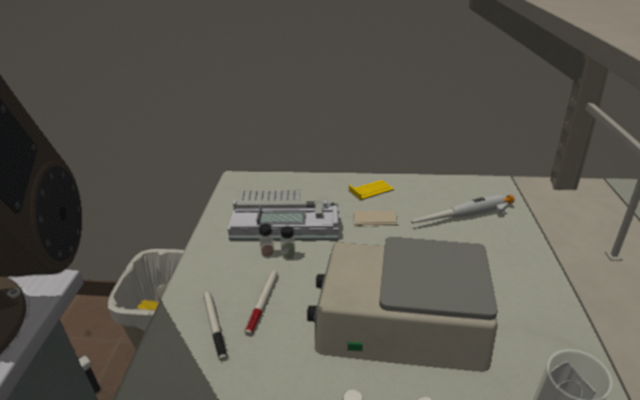

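View pics/wrist0.png

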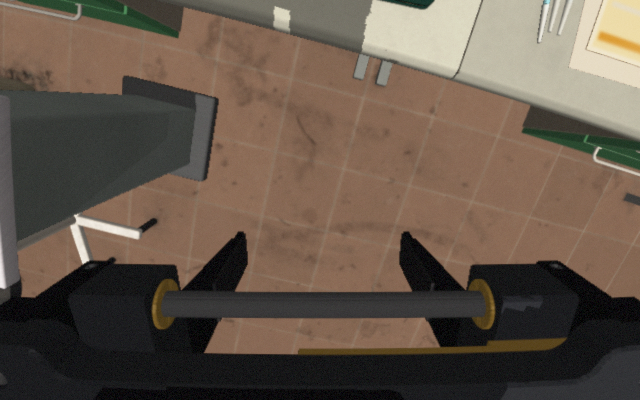

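The scene picture shows the stage around (355,235), slips at (283,208), two vials at (371,193)/(384,203). The side picture shows the stage around (285,215), with vials at (266,240)/(288,243). The wrist looks at the floor. I'll enlarge the stage.

```bash
python3 - <<'E'
from h import *
c=load('scene0'); cv2.imwrite('pics/sc1.png',cv2.resize(cv2.convertScaleAbs(c['pixels'][170:290,255:415],alpha=1.3),None,fx=5,fy=5,interpolation=2))
c2=load('side0'); cv2.imwrite('pics/si1.png',cv2.resize(cv2.convertScaleAbs(c2['pixels'][165:265,210:410],alpha=1.3),None,fx=4,fy=4,interpolation=2))
for d in (c,c2):
    print(-d['R'].T@d['t'],d['mtx'][0,0],d['k1'])
for p in [(303,240),(383,273),(405,235),(320,205)]: print(dep(c,*p),plane(c,*p,0))
E
```

```text
[286.9742575 740.4732706 719.7816655] 413.0998836996381 -0.0908453422533925
[ 603.20270363 -403.00499641  496.65482762] 470.7289947008942 -0.12336823885211837
[566.10545157 373.22206281   3.20542792] [567.35407645 371.57925467   0.        ]
[390.61839877 357.78100043  15.21498343] [392.85657428 349.51683368   0.        ]
[391.46506849 264.97363942  28.35820079] [395.75067862 245.47138833   0.        ]
[571.2884173  301.21485474  39.02499178] [587.58698355 276.03396893   0.        ]
```

View pics/sc1.png

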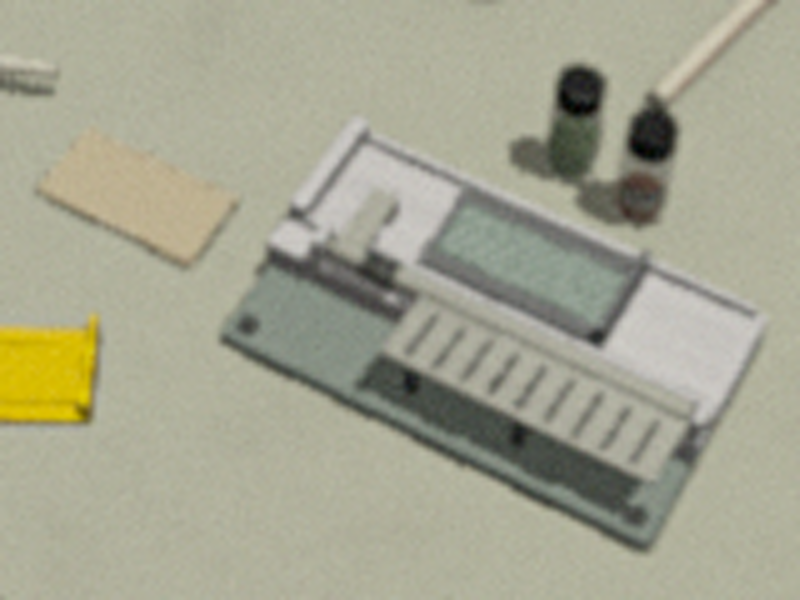

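View pics/si1.png

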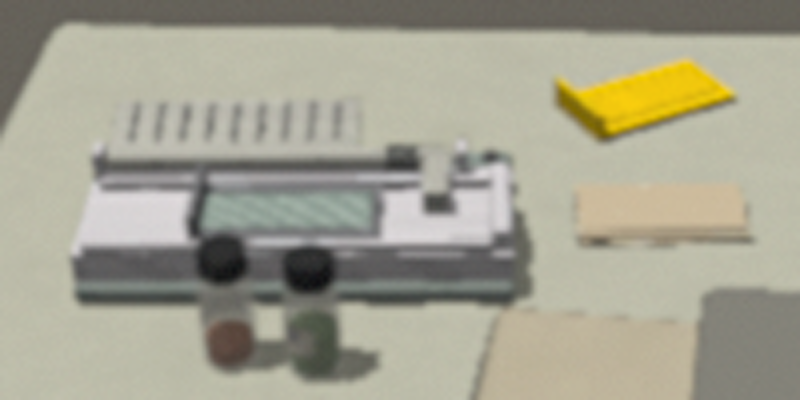

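```bash
python3 - <<'E'
from h import *
c=load('scene0');s=load('side0')
S=lambda a,b:(255+a/5,170+b/5)
T=lambda a,b:(210+a/4,165+b/4)
for n,p,z in [('bar -1,40',(425,305),40),('bar -1,75',(385,352),40),('bar -118,75',(655,480),40),('bar-118,40',(697,412),40),
 ('base far',(222,338),4),('base near',(645,550),4),('track near -y',(765,318),30),('stop far -y',(362,122),37),('stop +y',(275,240),37)]:
    print(n,plane(c,*S(*p),z).round(1),dep(c,*S(*p)).round(1))
print('side')
for n,p,z in [('bar -118,75',(122,102),40),('bar -1,75',(362,102),40),('bar -118,40',(105,152),40),('bar -1,40',(375,152),40),('stop -y',(510,235),37),('rail near',(75,250),30),('base -125',(78,295),4),('base end',(512,297),4),('holder up rear -y',(197,235),36),('holder front -y',(378,238),30)]:
    print(n,plane(s,*T(*p),z).round(1),dep(s,*T(*p)).round(1))
print('scene holder')
for n,p,z in [('up -y top',(648,255),41),('up +y top',(600,335),41),('front -y',(465,188),30),('front +y',(425,255),30)]:
    print(n,plane(c,*S(*p),z).round(1),dep(c,*S(*p)).round(1))
# bar plane from depth
pts=[]
for u in range(300,412):
  for v in range(200,280):
    X=dep(c,u,v)
    if c['depth'][v,u]>0 : pts.append(np.r_[u,v,X])
pts=np.array(pts); np.save('pics/pts.npy',pts)
h=np.histogram(pts[:,4],bins=np.arange(-4,60,2)); print(list(zip(h[1],h[0])))
E
```

```text
bar -1,40 [502.3 334.7  40. ] [502.8 333.8  38.6]
bar -1,75 [503.9 362.   40. ] [502.1 365.1  45.6]
bar -118,75 [389.1 355.1  40. ] [393.2 339.8  13. ]
bar-118,40 [389.3 320.1  40. ] [388.7 322.5  43.9]
base far [575.3 372.8   4. ] [575.4 372.7   3.8]
base near [383.5 364.1   4. ] [384.1 362.   -0. ]
track near -y [387.6 259.8  30. ] [391.8 239.6   1.1]
stop far -y [574.4 267.5  37. ] [574.4 267.6  37.1]
stop +y [571. 339.  37.] [574.7 333.7  28. ]
side
bar -118,75 [392.  361.7  40. ] [393.  358.2  42.1]
bar -1,75 [507.6 365.9  40. ] [ 4.991e+02  4.337e+02 -3.000e-01]
bar -118,40 [393.6 316.6  40. ] [391.5 323.7  35.5]
bar -1,40 [518.  321.4  40. ] [517.9 322.6  39.2]
stop -y [581.8 261.7  37. ] [580.1 312.1   2.1]
rail near [393.2 252.4  30. ] [392.1 255.9  27.5]
base -125 [390.8 254.6   4. ] [392.  250.9   6.8]
base end [582.7 261.7   4. ] [582.6 264.6   1.8]
holder up rear -y [446.6 257.5  36. ] [445.1 263.8  31.6]
holder front -y [524.2 267.2  30. ] [523.3 274.8  24.7]
scene holder
up -y top [439.1 265.6  41. ] [441.2 259.3  32. ]
up +y top [437.1 310.   41. ] [437.6 308.6  38.7]
[... 338 characters left out ...]
)), (np.int64(12), np.int64(562)), (np.int64(14), np.int64(104)), (np.int64(16), np.int64(38)), (np.int64(18), np.int64(36)), (np.int64(20), np.int64(39)), (np.int64(22), np.int64(42)), (np.int64(24), np.int64(197)), (np.int64(26), np.int64(568)), (np.int64(28), np.int64(286)), (np.int64(30), np.int64(462)), (np.int64(32), np.int64(461)), (np.int64(34), np.int64(92)), (np.int64(36), np.int64(125)), (np.int64(38), np.int64(360)), (np.int64(40), np.int64(414)), (np.int64(42), np.int64(338)), (np.int64(44), np.int64(176)), (np.int64(46), np.int64(29)), (np.int64(48), np.int64(3)), (np.int64(50), np.int64(5)), (np.int64(52), np.int64(5)), (np.int64(54), np.int64(2)), (np.int64(56), np.int64(0))]
```

```bash
python3 - <<'E'
from h import *
c=load('scene0');s=load('side0')
print('box');
for p in [(290,95),(315,85),(360,100),(330,125),(380,125),(350,150),(318,60),(430,55),(284,115)]: print(p,dep(c,*p).round())
print('vials',[ (plane(c,*p,58).round(),dep(c,*p).round()) for p in [(371,187),(385.5,197)]])
print('vials',[ (plane(s,*p,58).round(),dep(s,*p).round()) for p in [(266,229),(287,231)]])
print('shelf');
for p in [(30,60),(100,170),(170,60),(250,3)]: print(p,dep(c,*p).round())
# all tall points within arm arc
v,u=np.mgrid[0:400:3,0:640:3]
P=np.array([np.r_[dep(c,a,b),a,b] for a,b in zip(u.ravel(),v.ravel()) if c['depth'][b,a]>0])
r=np.hypot(P[:,0],P[:,1]); m=(r>450)&(r<900)&(P[:,0]>100)&(P[:,2]>80); Q=P[m]
for y0 in range(-700,600,100):
    q=Q[(Q[:,1]>=y0)&(Q[:,1]<y0+100)]
    if len(q): print(y0,len(q),q[:,0].min().round(),q[:,0].max().round(),'zmax',q[:,2].max().round())
E
```

```text
box
(290, 95) [785. 104. 104.]
(315, 85) [758.  37. 102.]
(360, 100) [640.  20.  95.]
(330, 125) [652. 135.  96.]
(380, 125) [568.  48.  72.]
(350, 150) [587. 154.  68.]
(318, 60) [821. -73.  91.]
(430, 55) [ 592. -308.   64.]
(284, 115) [785. 133.  63.]
vials [(array([500., 215.,  58.]), array([498., 219.,  62.])), (array([462., 223.,  58.]), array([462., 223.,  58.]))]
vials [(array([468., 212.,  58.]), array([468., 210.,  59.])), (array([502., 208.,  58.]), array([502., 208.,  57.]))]
shelf
(30, 60) [1041.  505.  341.]
(100, 170) [1035.  497.   52.]
(170, 60) [1289.   54.    2.]
(250, 3) [1309. -364.    5.]
-200 26 810.0 870.0 zmax 109.0
-100 32 730.0 876.0 zmax 110.0
0 268 567.0 784.0 zmax 105.0
100 173 574.0 788.0 zmax 105.0
200 9 804.0 808.0 zmax 411.0
300 101 804.0 834.0 zmax 419.0
```

```bash
python3 -m inch '[-0.02,0,-0.001,0,-1.8,0,-0.07,-0.05,0,-0.002,0,-4.58,0,-0.07,-0.05,0,-0.002,0,-4.58,0,-0.07,-0.05,0,-0.002,0,-4.58,0,-0.07,-0.05,0,-0.002,0,-4.58,0,-0.07,-0.05,0,-0.002,0,-4.58,0,-0.07,-0.05,0,-0.002,0,-4.58,0,-0.07,-0.05,0,-0.002,0,-4.58,0,-0.07,-0.05,0,-0.002,0,-4.58,0,-0.07,-0.05,0,-0.002,0,-4.58,0,-0.07]'
```

```text
t: 1.15
eef_pos: [528.3, -334.1, 214.3]
tcp_rot: [-1.571, -0.0, -2.137]
ft_force: [-0.1, -0.3, -0.3]
opening: 0.534
```

```bash
python3 -m inch '[-0.05,0,-0.002,0,-4.58,0,-0.07,-0.05,0,-0.002,0,-4.58,0,-0.07,-0.05,0,-0.002,0,-4.58,0,-0.07,-0.05,0,-0.002,0,-4.58,0,-0.07,-0.05,0,-0.002,0,-4.58,0,-0.07,-0.05,0,-0.002,0,-4.58,0,-0.07,-0.05,0,-0.002,0,-4.58,0,-0.07,-0.05,0,-0.002,0,-4.58,0,-0.07,-0.05,0,-0.002,0,-4.58,0,-0.07,-0.05,0,-0.002,0,-4.58,0,-0.07]'; python3 -m inch '[-0.05,0,-0.002,0,-4.58,0,-0.07,-0.05,0,-0.002,0,-4.58,0,-0.07,-0.05,0,-0.002,0,-4.58,0,-0.07,-0.03,0,-0.002,0,-4.58,0,-0.07,0,0,0,0,-8.5,0,-0.07,0,0,0,0,-8.5,0,-0.07,0,0,0,0,-8.5,0,-0.07,0,0,0,0,-8.5,0,-0.07,0,0,0,0,-8.5,0,-0.07,0,0,0,0,-8.5,0,-0.07]'
```

```text
t: 2.15
eef_pos: [608.8, 146.2, 214.3]
tcp_rot: [-1.571, -0.0, -1.337]
ft_force: [0.5, 0.0, 0.2]
opening: 0.534
t: 3.15
eef_pos: [542.3, 310.6, 214.3]
tcp_rot: [-1.571, 0.0, -0.125]
ft_force: [0.3, 0.1, -0.0]
opening: 0.532
```

```bash
python3 -m inch '[0,0,0,0,-4.7,0,-0.07,0,0,0,0,-4.7,0,-0.07,-0.04,0,0,0,0,0,-0.07,-0.04,0,0,0,0,0,-0.07,-0.02,0,0,0,0,0,-0.07,0,0,0,0,0,0,-0.07]'; python3 - <<'E'
from h import *
c=snap('wrist','w1'); snap('scene','scene1'); snap('side','side1'); print(-c['R'].T@c['t'], c['R'],c['mtx'][0,0])
E
```

```text
t: 3.75
eef_pos: [440.4, 307.2, 214.9]
tcp_rot: [-1.571, 0.001, 0.035]
ft_force: [0.8, 0.8, 1.1]
opening: 0.533
[356.59547294 304.67774502 385.422697  ] [[-3.44157946e-02  9.99407596e-01  1.00115995e-04]
 [ 9.54713588e-01  3.28470804e-02  2.95707685e-01]
 [ 2.95529218e-01  1.02725971e-02 -9.55278470e-01]] 302.37603757618837
```

View pics/w1.png

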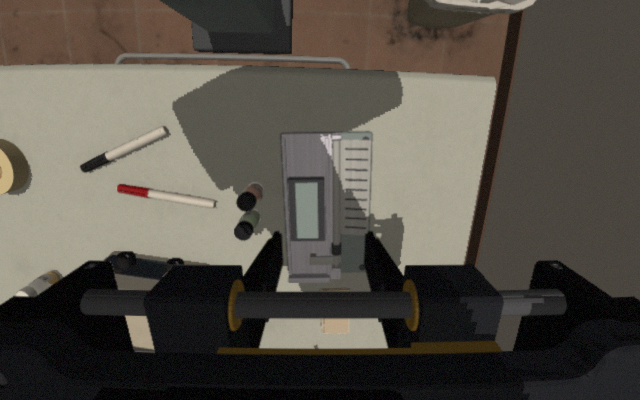

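The wrist picture shows the whole stage from above: thumb bar (343–369, 137–232), holder (289–326, 178–243), stop at about (305,278), vials at (250,196)/(247,224). I'll enlarge it.

```bash
python3 - <<'E'
from h import *
c=load('w1'); cv2.imwrite('pics/w1z.png',cv2.resize(cv2.convertScaleAbs(c['pixels'][125:290,230:390],alpha=1.6,beta=10),None,fx=3.6,fy=3.6,interpolation=2))
E
```

```text
(no output)
```

View pics/w1z.png

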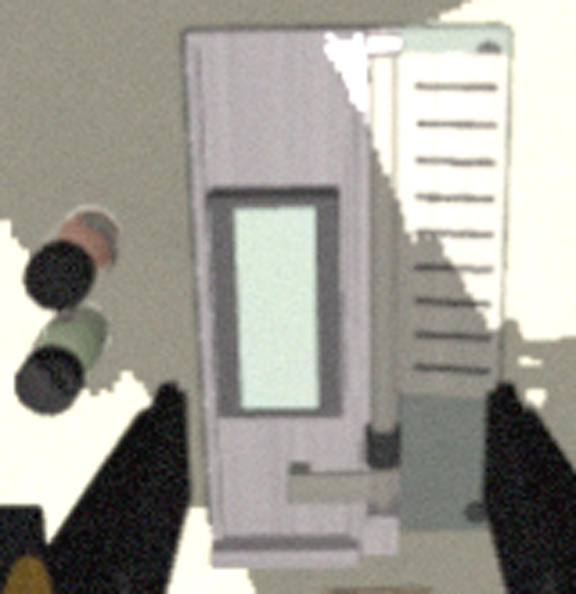

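```bash
python3 - <<'E'
from h import *
c=load('w1')
Z=lambda a,b:(230+a/3.6,125+b/3.6)
P={}
for n,p,z in [('stopfoot L',(215,540),25),('stopfoot R',(358,536),25),('stop top back L',(213,567),37),('stop top back R',(358,562),37),('track rear L',(185,30),28),
 ('bar innerrear',(402,52),40),('bar outer rear',(508,50),40),('bar inner front',(402,390),40),('bar outer front',(498,385),40),
 ('hold rear topL',(207,187),41),('hold rear topR',(338,185),41),('hold front L',(221,416),30),('hold front R',(341,414),30)]:
    P[n]=plane(c,*Z(*p),z); print(n,P[n].round(1),dep(c,*Z(*p)).round(1))
E
```

```text
stopfoot L [576.3 267.   25. ] [572.9 267.6  30.6]
stopfoot R [572.7 320.8  25. ] [570.  320.6  29.4]
stop top back L [580.4 267.5  37. ] [580.7 267.5  36.4]
stop top back R [576.3 320.8  37. ] [575.5 320.7  38.4]
track rear L [387.9 257.4  28. ] [390.2 253.8   1.3]
bar innerrear [391.4 326.9  40. ] [394.4 328.9   9.9]
bar outer rear [389.5 360.2  40. ] [392.3 364.9  10.4]
bar inner front [506. 333.  40.] [507.  333.1  37.7]
bar outer front [503.1 365.9  40. ] [427.7 334.4 217.7]
hold rear topL [436.6 266.   41. ] [440.4 264.1  24.4]
hold rear topR [434.5 308.4  41. ] [437.9 308.6  25.8]
hold front L [522.7 269.7  30. ] [524.  269.4  27.2]
hold front R [520.4 312.5  30. ] [522.9 312.6  24.6]
```

```bash
python3 -m inch '[0,0,0,0,-0.86,0,-0.07,-0.0225,0,0.0103,0,0,0,-0.07,0,0.03,0,0,0,0,-0.07,0,0.04,0,0,0,0,-0.07,0,0.04,0,0,0,0,-0.07,0,0.03,0,0,0,0,-0.07,0,0.016,0,0,0,0,-0.07,0,0,0,0,0,0,-0.07]'; python3 - <<'E'
from h import *
for n in ('scene','side','wrist'): snap(n,n+'2')
a=load('scene2')['pixels'][150:290,265:425]; b=load('side2')['pixels'][130:265,210:370]; w=load('wrist2')['pixels'][60:320,180:460]
cv2.imwrite('pics/m2.png',cv2.resize(cv2.convertScaleAbs(a,alpha=1.5,beta=10),None,fx=4,fy=4,interpolation=2))
cv2.imwrite('pics/n2.png',cv2.resize(cv2.convertScaleAbs(b,alpha=1.5,beta=10),None,fx=4,fy=4,interpolation=2))
cv2.imwrite('pics/w2.png',cv2.resize(cv2.convertScaleAbs(w,alpha=1.8,beta=10),None,fx=2.2,fy=2.2,interpolation=2))
E
```

```text
t: 4.7
eef_pos: [419.4, 315.8, 56.2]
tcp_rot: [-1.573, 0.004, 0.048]
ft_force: [0.0, -0.2, 0.7]
opening: 0.535
```

View pics/m2.png

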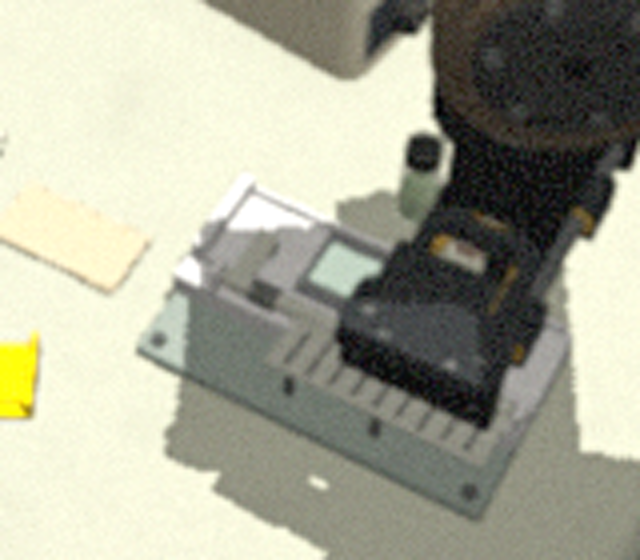

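View pics/n2.png

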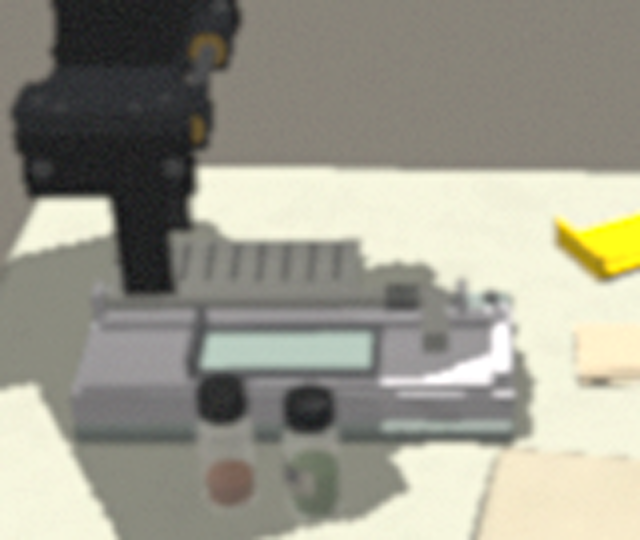

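View pics/w2.png

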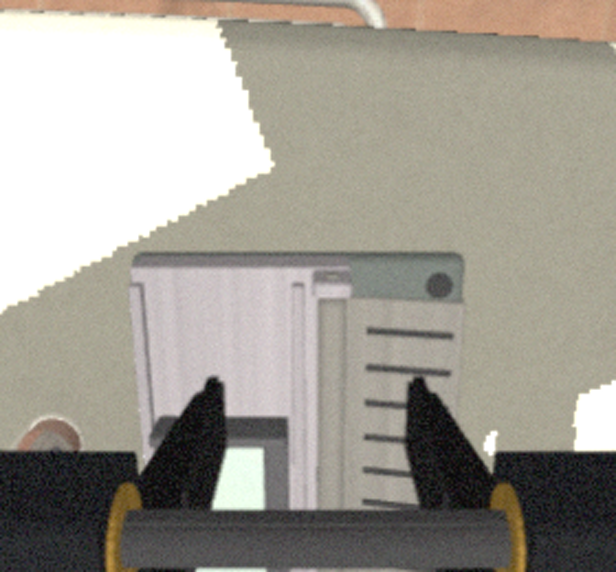

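The views show the left fingertip over the track behind the upturned end and the right one over the outer half of the thumb bar. In the side crop the finger's front edge is at x≈173 and the upturn at ≈190.

```bash
python3 - <<'E'
from h import *
s=load('side2'); T=lambda a,b:(210+a/4,130+b/4)
def planey(c,u,v,y):
    d=c['R'].T@und(c,u,v); o=-c['R'].T@c['t']; return o+d*(y-o[1])/d[1]
for p in [(122,290),(173,290),(148,292)]: print('finger',planey(s,*T(*p),285).round(1))
print('upturn rear top -y corner',planey(s,*T(190,308),266).round(1),planey(s,*T(192,358),266).round(1))
c=load('wrist2'); W=lambda a,b:(180+a/2.2,60+b/2.2)
for p in [(208,378),(223,378),(410,378),(427,378)]: print('tip',plane(c,*W(*p),56).round(1))
for p,z in [((152,440),41),((288,438),41),((350,300),40),((462,303),40)]: print(plane(c,*W(*p),z).round(1))
E
```

```text
finger [410.6 285.   61.3]
finger [433.4 285.   61.8]
finger [422.1 285.   60.5]
upturn rear top -y corner [444.6 266.   64.9] [443.2 266.   39. ]
tip [412.1 286.3  56. ]
tip [411.9 290.5  56. ]
tip [409.3 343.2  56. ]
tip [409.1 348.   56. ]
[440.9 266.2  41. ]
[438.  309.2  41. ]
[391.9 326.   40. ]
[391.3 359.3  40. ]
```

```bash
python3 -m inch '[0,0.012,0,0,0,0,-0.07,0,0.004,0,0,0,0,-0.07,0,0.002,0,0,0,0,-0.07,0,0.002,0,0,0,0,-0.07,0,0,0,0,0,0,-0.07]'
```

```text
t: 5.35
eef_pos: [419.6, 316.6, 38.7]
tcp_rot: [-1.571, -0.0, 0.048]
ft_force: [-1.0, 1.0, 2.9]
opening: 0.534
```

```bash
python3 -m inch '[0,0.002,0,0,0,0,-0.07,0,0.001,0,0,0,0,-0.07,0,0.001,0,0,0,0,-0.07,0,0,0,0,0,0,-0.07]'; python3 -m inch '[0,0.001,0,0,0,0,-0.07,0,0.0005,0,0,0,0,-0.07,0,0,0,0,0,0,-0.07]'
```

```text
t: 5.75
eef_pos: [419.7, 316.7, 34.7]
tcp_rot: [-1.57, -0.001, 0.048]
ft_force: [-1.9, 3.4, 4.9]
opening: 0.535
t: 6.05
eef_pos: [419.8, 316.6, 33.2]
tcp_rot: [-1.571, -0.001, 0.048]
ft_force: [-0.8, 3.5, 7.2]
opening: 0.535
```

```bash
python3 -m inch '[0.003,0,0,0,0,0,-0.07,0.003,0,0,0,0,0,-0.07,0.003,0,0,0,0,0,-0.07,0.003,0,0,0,0,0,-0.07,0.003,0,0,0,0,0,-0.07,0.003,0,0,0,0,0,-0.07,0,0,0,0,0,0,-0.07]'; python3 - <<'E'
from h import *
for n in ('side','wrist'): snap(n,n+'3')
b=load('side3')['pixels'][165:265,210:370]; w=load('wrist3')['pixels'][60:320,180:460]
cv2.imwrite('pics/n3.png',cv2.resize(cv2.convertScaleAbs(b,alpha=1.5,beta=10),None,fx=5,fy=5,interpolation=2))
cv2.imwrite('pics/w3.png',cv2.resize(cv2.convertScaleAbs(w,alpha=1.8,beta=10),None,fx=2.2,fy=2.2,interpolation=2))
E
```

```text
t: 6.75
eef_pos: [436.9, 316.8, 33.0]
tcp_rot: [-1.572, 0.002, 0.049]
ft_force: [-3.6, -1.1, 5.8]
opening: 0.535
```

View pics/n3.png

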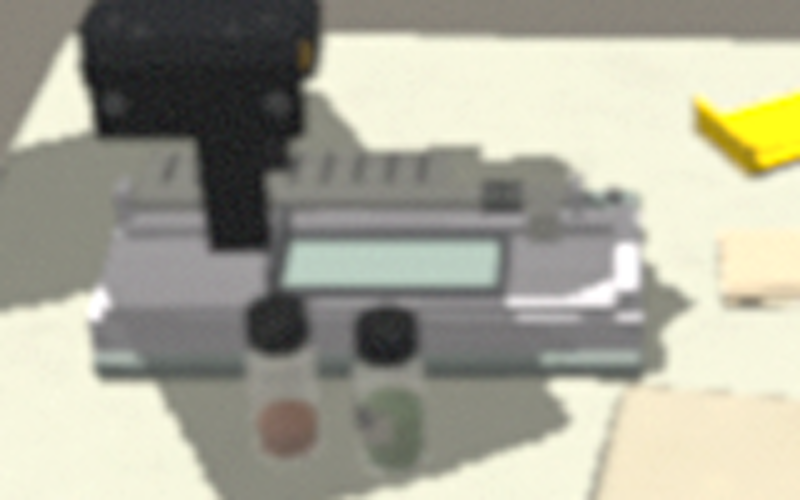

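View pics/w3.png

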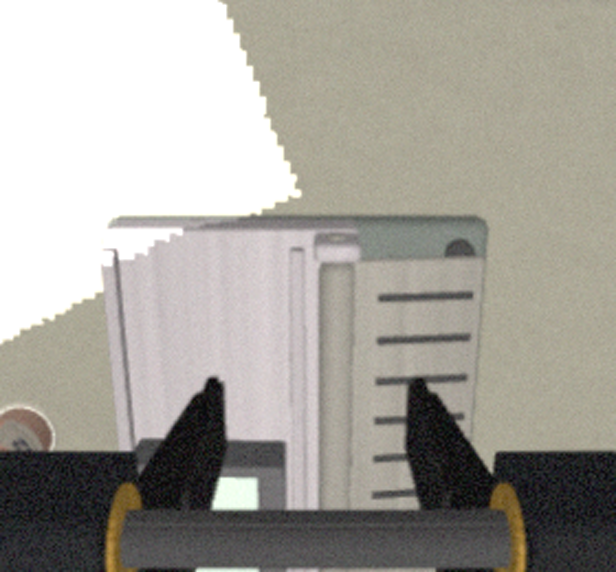

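Finger now touches the upturned end; the foot rose from row 215 to 210 (about 8 mm), clear of the plate. Continuing.

```bash
python3 -m inch '[0.003,0,0,0,0,0,-0.07,0.003,0,0,0,0,0,-0.07,0.003,0,0,0,0,0,-0.07,0.003,0,0,0,0,0,-0.07,0.003,0,0,0,0,0,-0.07,0,0,0,0,0,0,-0.07]';python3 -m inch '[0.003,0,0,0,0,0,-0.07,0.003,0,0,0,0,0,-0.07,0.003,0,0,0,0,0,-0.07,0.003,0,0,0,0,0,-0.07,0.003,0,0,0,0,0,-0.07,0,0,0,0,0,0,-0.07]'
```

```text
t: 7.45
eef_pos: [451.9, 317.5, 33.0]
tcp_rot: [-1.572, 0.002, 0.049]
ft_force: [-3.7, 0.5, 6.0]
opening: 0.534
t: 8.05
eef_pos: [466.9, 318.2, 33.0]
tcp_rot: [-1.572, 0.002, 0.048]
ft_force: [-3.8, -0.5, 5.7]
opening: 0.534
```

```bash
python3 -m inch '[0.002,0,0,0,0,0,-0.07,0.002,0,0,0,0,0,-0.07,0.002,0,0,0,0,0,-0.07,0,0,0,0,0,0,-0.07]';python3 -m inch '[0.001,0,0,0,0,0,-0.07,0.001,0,0,0,0,0,-0.07,0,0,0,0,0,0,-0.07]'
```

```text
t: 8.45
eef_pos: [472.7, 318.5, 33.0]
tcp_rot: [-1.572, 0.002, 0.048]
ft_force: [-4.0, -0.3, 6.1]
opening: 0.534
t: 8.75
eef_pos: [474.4, 318.6, 33.0]
tcp_rot: [-1.572, 0.003, 0.048]
ft_force: [-6.4, -0.0, 7.7]
opening: 0.539
```

```bash
python3 -m inch '[0.001,0,0,0,0,0,-0.07,0,0,0,0,0,0,-0.07]';python3 -m inch '[0.001,0,0,0,0,0,-0.07,0,0,0,0,0,0,-0.07]'
```

```text
t: 8.95
eef_pos: [474.5, 318.5, 32.9]
tcp_rot: [-1.573, 0.004, 0.048]
ft_force: [-9.8, -0.2, 9.5]
opening: 0.538
t: 9.15
eef_pos: [474.7, 318.4, 32.8]
tcp_rot: [-1.573, 0.006, 0.048]
ft_force: [-14.2, 1.3, 11.1]
opening: 0.534
```

Force is rising with no motion: home, presumably. Checking by camera while still holding the bar down.

```bash
python3 - <<'E'
from h import *
for n in ('scene','side','wrist'): snap(n,n+'4')
b=load('side4')['pixels'][165:265,210:370]; w=load('scene4')['pixels'][150:290,265:425]
cv2.imwrite('pics/n4.png',cv2.resize(cv2.convertScaleAbs(b,alpha=1.6,beta=10),None,fx=5,fy=5,interpolation=2))
cv2.imwrite('pics/m4.png',cv2.resize(cv2.convertScaleAbs(w,alpha=1.6,beta=10),None,fx=4,fy=4,interpolation=2))
E
```

```text
(no output)
```

View pics/n4.png

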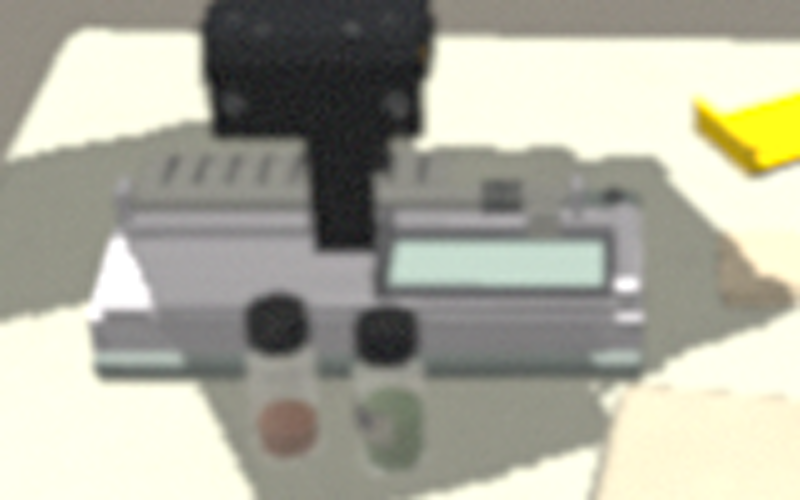

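View pics/m4.png

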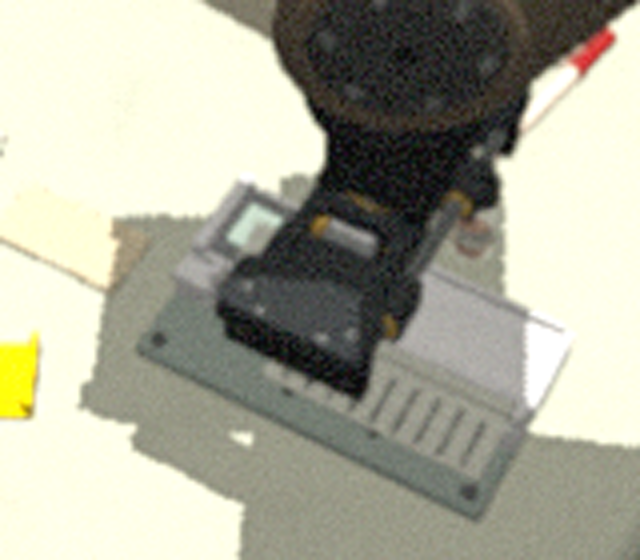

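Holder's front edge (x≈613) meets the stop (x≈615) in the side crop: home. Now I back off a little with the bar still down, then lift.

```bash
python3 -m inch '[-0.002,0,0,0,0,0,-0.07,-0.002,0,0,0,0,0,-0.07,-0.002,0,0,0,0,0,-0.07,-0.001,0,0,0,0,0,-0.07,0,0,0,0,0,0,-0.07]'; python3 -m inch '[0,-0.002,0,0,0,0,-0.07,0,-0.002,0,0,0,0,-0.07,0,-0.002,0,0,0,0,-0.07,0,-0.002,0,0,0,0,-0.07,0,-0.005,0,0,0,0,-0.07,0,-0.02,0,0,0,0,-0.07,0,-0.04,0,0,0,0,-0.07,0,-0.04,0,0,0,0,-0.07,-0.04,-0.04,0,0,0,0,-0.07,0,0,0,0,0,0,-0.07]'; python3 - <<'E'
from h import *
for n in ('scene','side','wrist'): snap(n,n+'5')
b=load('side5')['pixels'][165:265,210:410]; w=load('wrist5')['pixels'][125:290,230:390]
cv2.imwrite('pics/n5.png',cv2.resize(cv2.convertScaleAbs(b,alpha=1.6,beta=10),None,fx=4,fy=4,interpolation=2))
cv2.imwrite('pics/w5.png',cv2.resize(cv2.convertScaleAbs(w,alpha=1.6,beta=10),None,fx=3.6,fy=3.6,interpolation=2))
E
```

```text
t: 9.8
eef_pos: [471.9, 319.1, 33.7]
tcp_rot: [-1.57, -0.003, 0.048]
ft_force: [3.7, 0.5, 6.7]
opening: 0.533
t: 10.8
eef_pos: [433.5, 317.6, 185.7]
tcp_rot: [-1.569, -0.004, 0.049]
ft_force: [1.0, -0.5, 0.4]
opening: 0.534
```

View pics/n5.png

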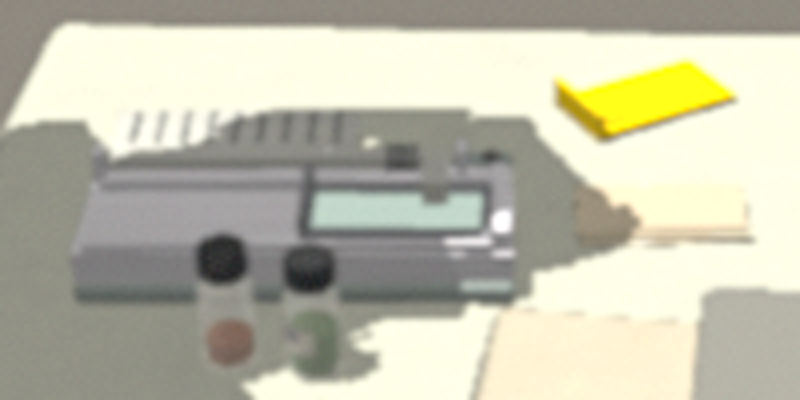

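View pics/w5.png

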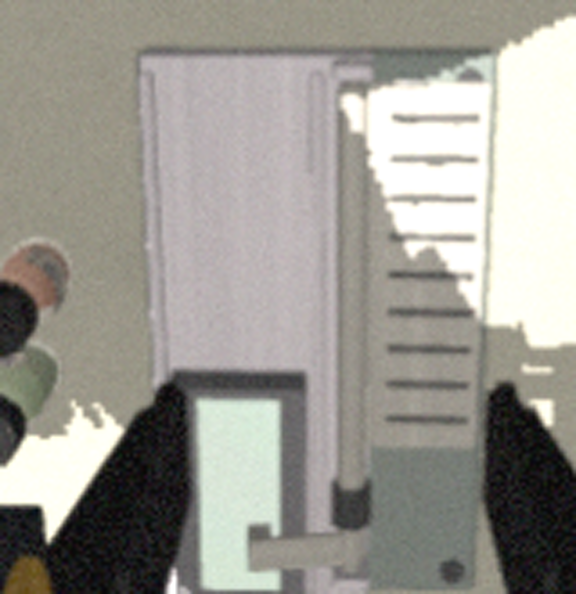

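The clip's foot rests on the glass (side crop (435,195)), and the holder's front edge is at (488,230) near the stop. A numeric check of the gap follows.

```bash
python3 - <<'E'
from h import *
Z=lambda a,b:(230+a/3.6,125+b/3.6); T=lambda a,b:(210+a/4,165+b/4)
c=load('wrist5')
for n,p,z in [('rear L',(174,374),41),('rear R',(305,374),41),('bar inner rear',(368,82),40),('bar inner front',(368,446),40)]: print(n,plane(c,*Z(*p),z).round(1))
a,b=[load(f)['pixels'] for f in('side5','side0')]
cv2.imwrite('pics/n6.png',cv2.resize(cv2.convertScaleAbs(np.vstack([a[195:235,280:350],b[195:235,280:350]]),alpha=2,beta=10),None,fx=7,fy=7,interpolation=2))
cs=load('scene5')['pixels']; cv2.imwrite('pics/m6.png',cv2.resize(cv2.convertScaleAbs(cs[190:240,295:375],alpha=1.6,beta=10),None,fx=9,fy=9,interpolation=2))
E
```

```text
rear L [484.  270.3  41. ]
rear R [482.  310.8  41. ]
bar inner rear [391.6 325.1  40. ]
bar inner front [506.1 331.8  40. ]
```

View pics/n6.png

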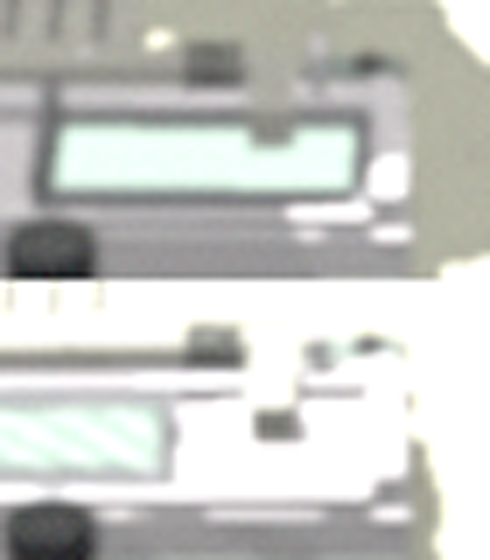

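View pics/m6.png

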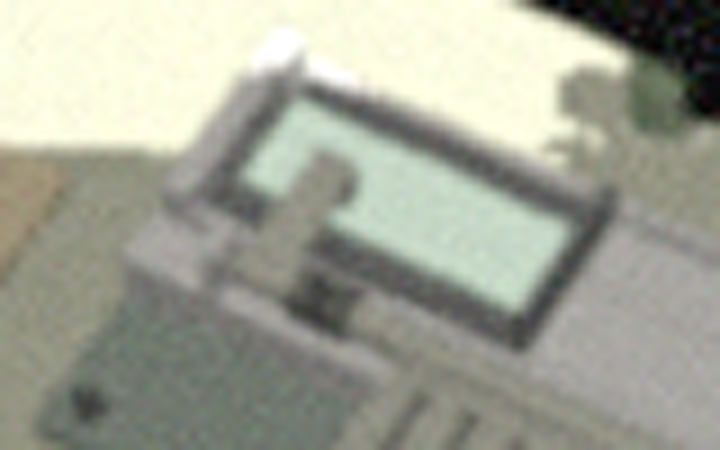

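```bash
python3 -m inch '[0,-0.01,0,0,0,0,-0.07,0.01,-0.02,-0.03,0,0,0,-0.07,0,0,-0.04,0,0,0,-0.07,0,0,0,0,0,0,-0.07]'; python3 - <<'E'
from h import *
c=snap('wrist','wrist7'); cv2.imwrite('pics/w7f.png',c['pixels'])
E
```

```text
t: 11.35
eef_pos: [449.1, 244.8, 211.2]
tcp_rot: [-1.572, 0.001, 0.046]
ft_force: [0.3, 0.3, -1.2]
opening: 0.536
```

View pics/w7f.png

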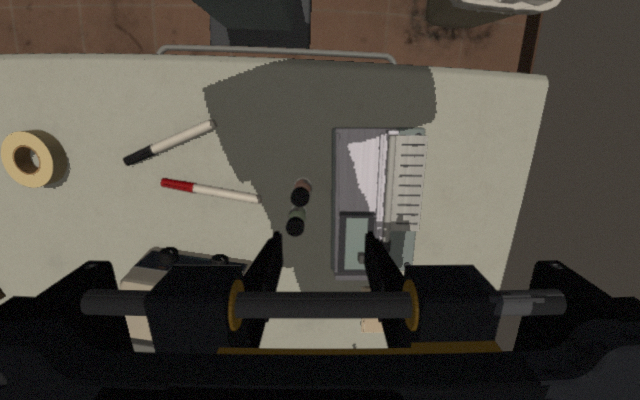

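```bash
python3 - <<'E'
from h import *
c=load('wrist7'); cv2.imwrite('pics/w7.png',cv2.resize(cv2.convertScaleAbs(c['pixels'][200:285,325:425],alpha=2,beta=5),None,fx=7,fy=7,interpolation=2))
E
```

```text
(no output)
```

View pics/w7.png

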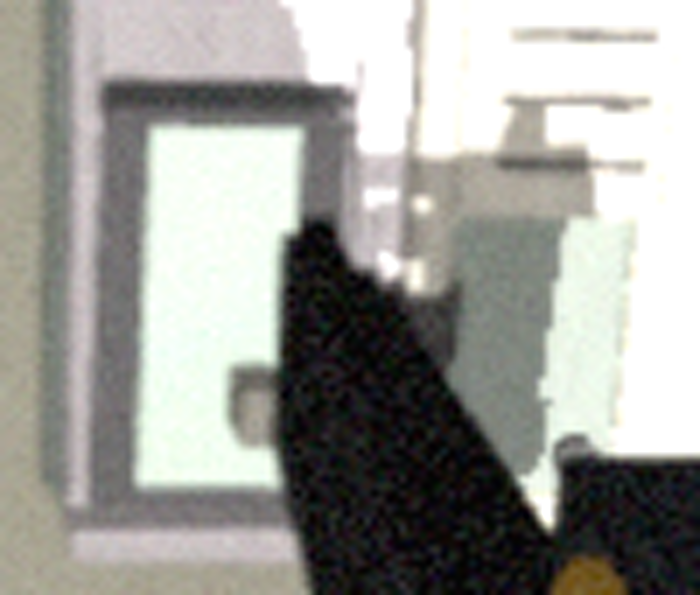

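```bash
python3 - <<'E'
from h import *
c=load('wrist7'); Z=lambda a,b:(325+a/7,200+b/7)
A=plane(c,*Z(105,83),41);F=plane(c,*Z(100,512),30);B=plane(c,*Z(75,561),37);G=plane(c,*Z(68,512),25);print(A,F,B,G,'rear-stopback',(B-A)[0])
s=env.state(); print(s['ft_force'],s['t'])
print([plane(load('side5'),*p,58).round() for p in [(266,229),(287,231)]])
E
```

```text
[484.59567721 266.93993564  41.        ] [574.13469375 272.20093705  30.        ] [580.57542233 267.58256493  37.        ] [577.37373436 266.519274    25.        ] rear-stopback 95.97974511992095
[-0.40179883  0.14232026  0.6068089 ] 11.4
[array([468., 212.,  58.]), array([502., 208.,  58.])]
```

```bash
python3 - <<'E'
from h import *
snap('side','side8'); snap('scene','scene8')
a=load('side8')['pixels']
cv2.imwrite('pics/n8.png',cv2.resize(cv2.convertScaleAbs(a[198:235,305:350],alpha=1.6,beta=5),None,fx=16,fy=16,interpolation=0))
cs=load('scene8')['pixels']; cv2.imwrite('pics/m8.png',cv2.resize(cv2.convertScaleAbs(cs[190:235,300:350],alpha=1.4,beta=5),None,fx=13,fy=13,interpolation=0))
E
```

```text
(no output)
```

View pics/n8.png

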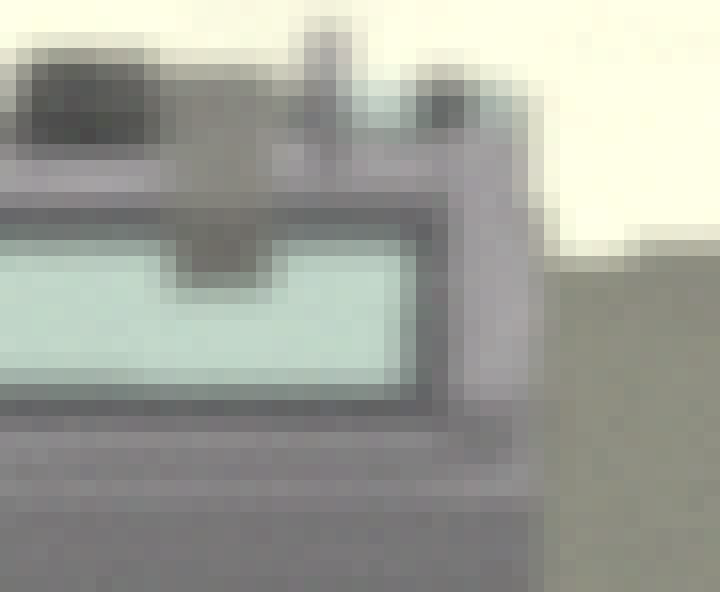

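View pics/m8.png

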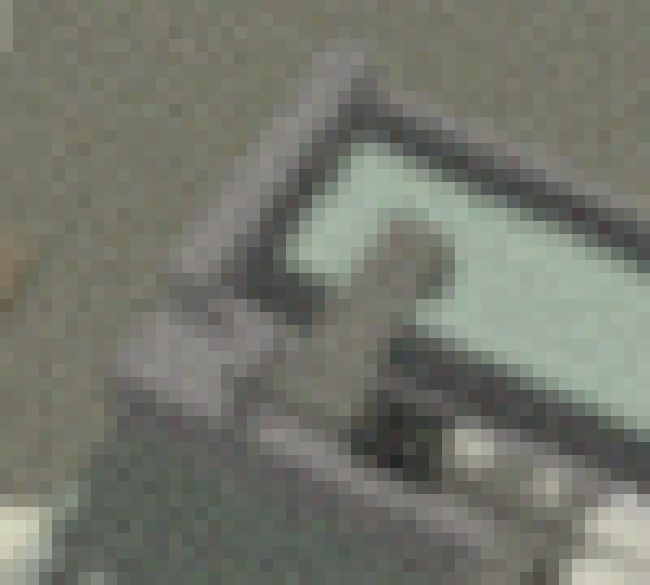

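```bash
python3 -c "
from h import *
print(env.state()['ft_force']); print(env.job_done())"
```

```text
[ 0.45089286  0.1521679  -0.54167333]
the job is handed in; nothing more can be done
None
```

I've handed the job in. The holder is pushed home under the raised clip and the clip's foot now rests on it; no verdict was reported.

**What I did:** One fingertip pressed the thumb bar down to z ≈ 33 mm with 6–7 N, which works out at about 0.3 rad. The other pushed the holder about 48 mm until it stopped hard: the force rose from 4 to 14 N and the tip no longer moved. I then backed the tip off with the bar still down, lifted straight up and moved clear. The clock read about 11.5 s.

**Checks that agreed:**
- **Clip:** the side, scene and wrist pictures show the foot resting on the glass.
- **Front edge:** the side view puts it within about 1 mm of the stop.
- **Vials:** they have not moved in the side view. The slips also look unmoved, though I did not measure them.
- **Arm:** it is clear of the scene, and the force readings are only noise.

**Check that disagreed:** the wrist camera measured 96 mm from the holder's rear face to the back of the stop, where 92 mm was expected. The same camera read the holder about 2 mm too long earlier, and its calibration is good to about 2 mm. I trusted the hard stop and the side view over it.

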